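Line up a glaze blend's test tiles by shade on the sample board

TASK

The fired test tiles of a white-to-navy glaze blend belong in one row on the dark wooden sample board, where the white tile and the nearly black navy tile already stand at the two ends. Stand the four loose blue tiles upright on the four empty cork pads, each centred on its pad and square to the row, so that the shades deepen step by step from the white tile to the navy one. Leave the two end tiles standing where they are.

Things in the scene. Friction and masses are not known exactly. Their poses are not given: they have to be found in the camera images.
- tile_pale_centre (a point): Very pale blue, lightest of the four; loose ceramic tile, an upside-down T: foot 40 (x) x 46 (y) x 10 mm with an upright plate 10 mm thick (along x), 46 wide (y), its top 72 mm above the underside; about 95 g, front and back alike. Stands on the table, yaw within 0.6 rad of 0; pinch the plate from above across its thickness. Point: its centre, 36 mm above the underside, z up.
- tile_light_centre (a point): Sky blue, second lightest of the four; loose ceramic tile, an upside-down T: foot 40 (x) x 46 (y) x 10 mm with an upright plate 10 mm thick (along x), 46 wide (y), its top 72 mm above the underside; about 95 g, front and back alike. Stands on the table, yaw within 0.6 rad of 0; pinch the plate from above across its thickness. Point: its centre, 36 mm above the underside, z up.
- tile_mid_centre (a point): Medium blue, third of the four; loose ceramic tile, an upside-down T: foot 40 (x) x 46 (y) x 10 mm with an upright plate 10 mm thick (along x), 46 wide (y), its top 72 mm above the underside; about 95 g, front and back alike. Stands on the table, yaw within 0.6 rad of 0; pinch the plate from above across its thickness. Point: its centre, 36 mm above the underside, z up.
- tile_dark_centre (a point): Dark blue, darkest of the four (yet lighter than the navy end tile); loose ceramic tile, an upside-down T: foot 40 (x) x 46 (y) x 10 mm with an upright plate 10 mm thick (along x), 46 wide (y), its top 72 mm above the underside; about 95 g, front and back alike. Stands on the table, yaw within 0.6 rad of 0; pinch the plate from above across its thickness. Point: its centre, 36 mm above the underside, z up.
- tile_white_centre (a point): White end tile: same make and size as the loose tiles (origin at its centre, 36 mm above its underside). Already stands on the cork pad at one end of the sample board (either end); loose, and must stay there.
- tile_navy_centre (a point): Navy, nearly black, end tile: same make and size (origin at its centre, 36 mm above its underside). Already stands on the cork pad at the other end of the board; loose, and must stay there.
- pad_1: One of four empty, identical cork pads (numbered in no order), fixed in a straight row on the dark wooden board, centres 64 mm apart and from the end tiles' pads; 56 mm (x, across the row) x 52 (y, along it) x 2. Origin: centre of its underside, 18 mm above the table; its top is at 20 mm. A tile is square on it when tile x lies along pad x, either way round.
- pad_2: One of four empty, identical cork pads (numbered in no order), fixed in a straight row on the dark wooden board, centres 64 mm apart and from the end tiles' pads; 56 mm (x, across the row) x 52 (y, along it) x 2. Origin: centre of its underside, 18 mm above the table; its top is at 20 mm. A tile is square on it when tile x lies along pad x, either way round.
- pad_3: One of four empty, identical cork pads (numbered in no order), fixed in a straight row on the dark wooden board, centres 64 mm apart and from the end tiles' pads; 56 mm (x, across the row) x 52 (y, along it) x 2. Origin: centre of its underside, 18 mm above the table; its top is at 20 mm. A tile is square on it when tile x lies along pad x, either way round.
- pad_4: One of four empty, identical cork pads (numbered in no order), fixed in a straight row on the dark wooden board, centres 64 mm apart and from the end tiles' pads; 56 mm (x, across the row) x 52 (y, along it) x 2. Origin: centre of its underside, 18 mm above the table; its top is at 20 mm. A tile is square on it when tile x lies along pad x, either way round.
Not all that is in view belongs to the job. Leave any green or yellow look-alike of the part that bears tile_dark_centre alone.

How it is judged:
At the end, for the whole second after the job is handed in: From the white tile to the navy one the row reads pale, light, medium, dark blue: each tile upright (0.1 rad), centred within 12 mm on the pad of its turn, square to the row within 0.21 rad, released, at rest; both end tiles stand within 12 mm of where they were ((horizontal distance between tile_pale_centre and pad_1 below 0.012 m or horizontal distance between tile_pale_centre and pad_2 below 0.012 m or horizontal distance between tile_pale_centre and pad_3 below 0.012 m or horizontal distance between tile_pale_centre and pad_4 below 0.012 m) and horizontal distance between tile_pale_centre and tile_white_centre below 0.096 m and angle between the x axis of each of tile_pale_centre, tile_light_centre, tile_mid_centre, tile_dark_centre and the x axis of pad_1, either way round below 0.21 rad and angle between each of tile_pale_centre, tile_light_centre, tile_mid_centre, tile_dark_centre, tile_white_centre, tile_navy_centre's own z axis and vertical below 0.1 rad and height (world z) of tile_pale_centre between 0.05 and 0.062 m and linear speed of each of tile_pale, tile_light, tile_mid, tile_dark below 0.02 m/s and angular speed of each of tile_pale, tile_light, tile_mid, tile_dark below 0.2 rad/s and (horizontal distance between tile_light_centre and pad_1 below 0.012 m or horizontal distance between tile_light_centre and pad_2 below 0.012 m or horizontal distance between tile_light_centre and pad_3 below 0.012 m or horizontal distance between tile_light_centre and pad_4 below 0.012 m) and horizontal distance between tile_light_centre and tile_white_centre between 0.096 and 0.16 m and height (world z) of tile_light_centre between 0.05 and 0.062 m and (horizontal distance between tile_mid_centre and pad_1 below 0.012 m or horizontal distance between tile_mid_centre and pad_2 below 0.012 m or horizontal distance between tile_mid_centre and pad_3 below 0.012 m or horizontal distance between tile_mid_centre and pad_4 below 0.012 m) and horizontal distance between tile_mid_centre and tile_white_centre between 0.16 and 0.224 m and height (world z) of tile_mid_centre between 0.05 and 0.062 m and (horizontal distance between tile_dark_centre and pad_1 below 0.012 m or horizontal distance between tile_dark_centre and pad_2 below 0.012 m or horizontal distance between tile_dark_centre and pad_3 below 0.012 m or horizontal distance between tile_dark_centre and pad_4 below 0.012 m) and horizontal distance between tile_dark_centre and tile_white_centre above 0.224 m and height (world z) of tile_dark_centre between 0.05 and 0.062 m and distance of each of tile_white_centre, tile_navy_centre from where it was at the start of the episode below 0.012 m); the robot touches nothing.
It fails at once if the white end tile is shifted by more than 15 mm or knocked over (distance of tile_white_centre from where it was at the start of the episode above 0.015 m or angle between tile_white_centre's own z axis and vertical above 0.35 rad).
It fails at once if the navy end tile is shifted by more than 15 mm or knocked over (distance of tile_navy_centre from where it was at the start of the episode above 0.015 m or angle between tile_navy_centre's own z axis and vertical above 0.35 rad).
It also fails if it takes over 96 s, if anything falls off the work surface, if the arm or the gripper's body presses on something with over 40 N, if the wrist force passes 120 N, or if a joint passes its speed limit or range.

ROBOT

A 6-joint arm with a two-finger parallel gripper is mounted at the origin on the work surface. World frame = base frame: x ahead of the robot, y to its left, z up, the work surface at z = 0. Lengths are in m, angles in rad, forces in N, time in s.
With the tool pointing down it reaches from about 0.35 to 0.775 m from the base axis. Payload 5.5 kg.
Tool frame: the origin (TCP) lies midway between the tips of the shut fingers; the grasp point (between the pads) lies 19 mm behind it; z points along the fingers, y is the direction in which the jaws open and shut (so a half turn about z gives the same grasp; the last joint's range is limited). The gripper opens to 85 mm and grips with 20 to 120 N. Pads are 22 mm wide; open, the fingers measure 114 mm over their backs; the gripper's body (76 mm by 85 mm) begins 54 mm behind the grasp point. The pads swing forward as they close: fully open they stand 13 mm farther back than shut.
Start: joints at [-1.254, 0.313, 0.046, 1.304, 0, 1.431], TCP at [0.254, -0.516, 0.231] pointing down, gripper open.
Joint ranges: [-2.76, 2.76], [-0.86, 1.69], [-1.03, 1.26], [-2.2, 2.34], [-1.47, 1.5], [-3.14, 3.14]. Speed limits (rad/s): [2.57, 2.57, 3.14, 3.14, 3.14, 3.14].

INTERFACE

Orientations are given as a unit quaternion [w, x, y, z].
In Python, from workcell import env gives the robot as it stands.
- The arm moves only by the shell command python3 -m pendant 'ROWS' [FORCE]. ROWS is JSON, a list of rows, each a list of 3 entries, a list of its own where there are three numbers: the shift along the tool's x, y, z each as a share of 20 mm, from -1 to 1, then the turn about the tool's z as a share of 6 degrees, from -1 to 1, then the closure, from -1 (fully open) to 1 (shut). In form: [[[tx, ty, tz], turn, claw], ...]. A call has 1 to 12 rows; each row shifts and turns the commanded pose from where the row before left it, along the tool's axes as they then stand; what a row does not reach is not made up. A row lasts 1/8 s, in which the tool goes at most 62.5 mm and 10.7 degrees, less where a joint would pass 70% of its speed; a pose out of reach is approached as far as the arm can. A call with a number of a shift or a turn outside -1 to 1 is refused whole. A call with a gripper value outside its range is refused whole. The fingers move at their own pace and stop on an object; FORCE is the grip in N (left out, the last holds). Time passes only in rows, so rows that do not move let the fingers close. It gives the time, the measured TCP pose, the force and the opening at its end, in the units of the state.
- env.get_state(): the state, without advancing time (a new reading comes with each control period).
- env.read_camera(name): name is "scene" or "top" or "wrist"; returns a dict with "color" (384x512x3 uint8, blue, green, red), "mtx" (3x3 intrinsics, pixels), "view" (4x4, takes a point from world to camera coordinates). Camera axes: x right, y down, z forward; pixel columns grow to the right and rows downward; lengths in m; the calibration is good to about 2 mm. A picture is of the moment at which its call begins. There is no depth.
- env.hand_in(): hands the job in, once; it reports no verdict.
Trained networks look in the newest picture that a camera, given by its name, has taken for a name from the list of things; names that differ only in an ending like _2 or _b are one class to them, and where a whole thing is asked for, a point or a joint stands for the part that bears it (a point fixed in the world has none). Each returns a list of dicts, best first, with "p" (0 to 1); they miss things now and then, are a little off and sometimes report something else, mostly with a low value. They report only what shows in the picture. A call takes as long as a camera call. They do not tell look-alikes from the thing itself.
- env.boxes_of(camera, thing): "location" ([column, row] in pixels, amid what is visible of it).
- env.cut_out(camera, thing): "region" (384x512 bool, what is visible of it) and "location" ([column, row] in pixels, amid what is visible of it).
The state is a dict: "clock": time; "joint_pos": joint angles; "qvel": joint speeds; "tau": joint torques, N m; "tcp_pos": TCP position; "orientation": TCP orientation; "wrist_force": force on the tool from outside, world axes, zero at the start; "ft_torque": the same for the moment, N m; "finger_gap": finger opening in m.
Only numpy, scipy, OpenCV 4.12 (cv2) and the standard library are available. Lean on these libraries where they do the work, as an engineer would, in place of code of your own. Each camera call takes 0.05 s, during which the arm holds its last target.

## Working session

There is one attempt and no reset: what is moved stays moved. The work goes in short steps, Python scripts to look and compute and a shell command to move; the robot and the scene stay as the last step left them, time stands still between calls to the robot, and variables do not carry over. Pictures are saved under pics/ and viewed, and the job is handed in when it is done.

```bash
mkdir -p pics; ls; python3 - <<'E'
from workcell import env
import cv2
print(env.get_state())
for n in ["scene","top","wrist"]:
    r=env.read_camera(n); cv2.imwrite(f"pics/a_{n}.png",r["color"]); print(n,r["mtx"],r["view"])
    if n!="wrist":
        for t in ["tile_pale_centre","tile_light_centre","tile_mid_centre","tile_dark_centre","tile_white_centre","tile_navy_centre","pad_1"]:
            print(t,[(d["location"],round(d["p"],2)) for d in env.boxes_of(n,t)])
E
```

```text
pics
{'clock': 0.0, 'joint_pos': array([-1.25359287e+00,  3.14006975e-01,  4.49484483e-02,  1.30358236e+00,
       -2.17387751e-06,  1.43120791e+00]), 'qvel': array([ 0.00056144, -0.00043791, -0.00026415,  0.00115463,  0.00155296,
        0.00133848]), 'tau': array([ 3.58261068e-04, -4.80627429e+01,  2.98533082e+01,  1.94905023e-02,
       -7.54161738e-05, -1.16024020e-05]), 'tcp_pos': array([ 0.25344938, -0.51555067,  0.23039264]), 'orientation': array([-9.18547318e-04,  9.74030418e-01,  2.26415314e-01, -8.28802753e-05]), 'wrist_force': array([0.47067898, 0.81122221, 0.37165163]), 'ft_torque': array([-0.03795497,  0.0389803 ,  0.01848433]), 'finger_gap': 0.08537884871976452}
scene [[384.76485583   0.         252.32706104]
 [  0.         384.76485583 184.6837176 ]
 [  0.           0.           1.        ]] [[ 0.846716    0.53201643  0.00552633 -0.45713561]
 [ 0.4383742  -0.69172101 -0.57389033 -0.1803143 ]
 [-0.30149641  0.48834472 -0.81891352  1.23937378]
 [ 0.          0.          0.          1.        ]]
tile_pale_centre [([301.8, 130.0], 0.29)]
tile_light_centre [([303.6, 130.3],
[... 753 characters left out ...]
56.9, 185.0], 0.5)]
tile_mid_centre [([376.4, 206.6], 0.57), ([273.5, 145.3], 0.36)]
tile_dark_centre [([344.5, 180.0], 0.73), ([283.0, 203.2], 0.64), ([289.4, 235.9], 0.63)]
tile_white_centre [([184.1, 157.6], 0.66)]
tile_navy_centre [([295.1, 142.9], 0.56)]
pad_1 [([227.7, 150.1], 0.88), ([272.9, 146.0], 0.71), ([252.3, 147.0], 0.69), ([205.8, 154.0], 0.55)]
wrist [[327.47031863   0.         253.88364661]
 [  0.         327.47031863 193.37090357]
 [  0.           0.           1.        ]] [[ 0.44080282 -0.89760312  0.00123    -0.57469951]
 [-0.86228595 -0.42307755  0.27833132 -0.03515009]
 [-0.24931067 -0.12374984 -0.96048434  0.37721757]
 [ 0.          0.          0.          1.        ]]
```

```bash
python3 - <<'E'
import cv2
a=cv2.imread("pics/a_top.png")[110:270,130:400]; cv2.imwrite("pics/a_topc.png",cv2.resize(a,None,fx=2.96,fy=2.96,interpolation=cv2.INTER_CUBIC))
a=cv2.imread("pics/a_scene.png")[100:320,100:360]; cv2.imwrite("pics/a_scenec.png",cv2.resize(a,None,fx=2.7,fy=2.7,interpolation=cv2.INTER_CUBIC))
E
```

```text
(no output)
```

View pics/a_topc.png

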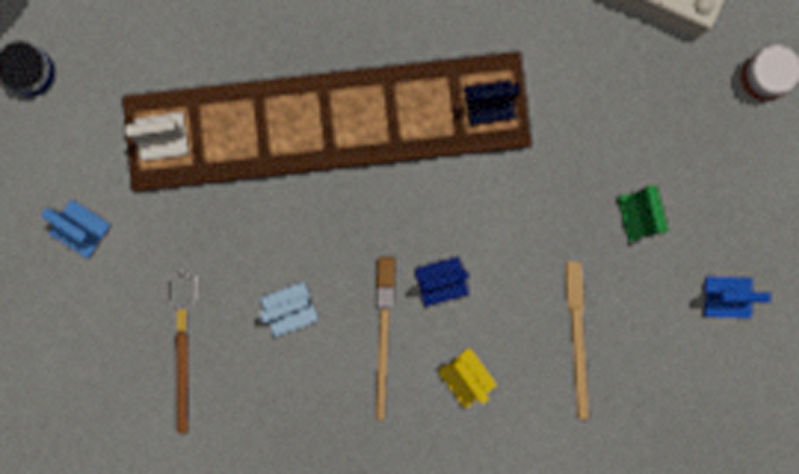

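View pics/a_scenec.png

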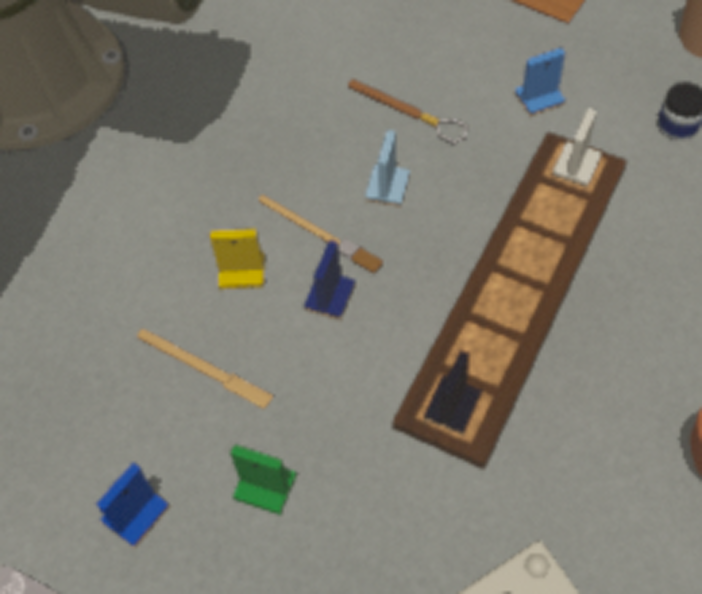

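View pics/a_top.png

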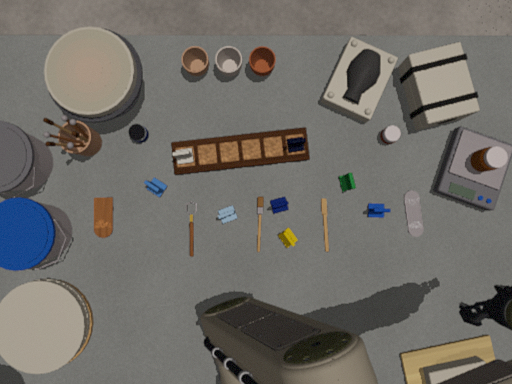

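Clear identification from the pictures. All pixels are in the full top image:
- **Pale:** about (227,214).
- **Light:** (155,187).
- **Mid:** (376,210).
- **Dark:** (280,205).
- **End tiles:** white at (184,157), navy at (295,145).
- **Look-alikes to leave alone:** green (347,182), yellow (289,238).

The detector's dark candidates were the green, the dark blue and the yellow tile, and the enlarged crop confirms the dark-blue one. Next I fit the poses.

```bash
cat > h.py <<'E'
import numpy as np, cv2, json
from scipy.optimize import minimize
from workcell import env
def box(cx,cz,sx,sy,sz):
    return np.array([[cx+a*sx/2,b*sy/2,cz+c*sz/2] for a in(-1,1) for b in(-1,1) for c in(-1,1)])
FOOT=box(0,.005,.04,.046,.01); PLATE=box(0,.041,.01,.046,.062)
S=6
def proj(P,r):
    c=P@r["view"][:3,:3].T+r["view"][:3,3]; u=c@r["mtx"].T; return u[:,:2]/u[:,2:]
def render(pose,z0,r,roi):
    x,y,t=pose; R=np.array([[np.cos(t),-np.sin(t),0],[np.sin(t),np.cos(t),0],[0,0,1]])
    x0,y0,x1,y1=roi; m=np.zeros(((y1-y0)*S,(x1-x0)*S),np.uint8)
    for B in(FOOT,PLATE):
        p=(proj(B@R.T+[x,y,z0],r)-[x0-.5,y0-.5])*S-.5
        cv2.fillConvexPoly(m,cv2.convexHull(np.round(p).astype(np.int32)),1)
    return cv2.resize(m.astype(np.float32),(x1-x0,y1-y0),interpolation=cv2.INTER_AREA)
def backproj(px,r,z):
    d=np.linalg.inv(r["mtx"])@[px[0],px[1],1]; R=r["view"][:3,:3]; t=r["view"][:3,3]
    o=-R.T@t; d=R.T@d; return o+d*(z-o[2])/d[2]
def fit(masks,x0,z0):
    # masks: list of (mask float full, r)
    def cost(p):
        e=0
        for m,r,roi in masks:
            q=render(p,z0,r,roi); mm=m[roi[1]:roi[3],roi[0]:roi[2]]
            e+=np.abs(q-mm).sum()/max(mm.sum(),1)
        return e
    best=None
    for t in np.linspace(-.6,.6,7):
        s=np.array([x0[0],x0[1],t]); 
        o=minimize(cost,s,method="Nelder-Mead",options=dict(initial_simplex=s+np.array([[0,0,0],[.008,0,0],[0,.008,0],[0,0,.2]]),xatol=2e-4,fatol=1e-4))
        if best is None or o.fun<best.fun: best=o
    return best.x,best.fun
E
python3 - <<'E'
from h import *
rs={n:env.read_camera(n) for n in("top","scene")}
tp={"pale":(227,214),"light":(155,187),"mid":(376,210),"dark":(280,205),"white":(184,157),"navy":(295,145)}
for k,px in tp.items():
    z0=.02 if k in("white","navy") else 0
    g=backproj(px,rs["top"],z0+.015); ms=[]
    for n,r in rs.items():
        c=proj(np.array([[g[0],g[1],z0+.03]]),r)[0]; w=26 if n=="top" else 36
        roi=[int(c[0]-w),int(c[1]-w),int(c[0]+w),int(c[1]+w)]
        I=r["color"].astype(float); sub=I[roi[1]:roi[3],roi[0]:roi[2]]
        if z0==0:
            hsv=cv2.cvtColor(r["color"],cv2.COLOR_BGR2HSV); b=(I[...,0]-I[...,2])
            m=(b>15).astype(np.float32)
        elif k=="white": m=(I.min(-1)>165).astype(np.float32)
        else: m=((I[...,0]-I[...,2]>0)&(I.max(-1)<90)).astype(np.float32)
        L,lab=cv2.connectedComponents(m.astype(np.uint8)); 
        M=np.zeros_like(m); M[roi[1]:roi[3],roi[0]:roi[2]]=m[roi[1]:roi[3],roi[0]:roi[2]]
        L,lab,st,_=cv2.connectedComponentsWithStats(M.astype(np.uint8)); M=(lab==1+np.argmax(st[1:,4])).astype(np.float32)
        ms.append((M,r,roi))
    p,f=fit(ms,g[:2],z0); print(k,p.round(4),round(f,3),[int(m[0].sum()) for m in ms])
    for m in ms:
        p2,f2=fit([m],g[:2],z0); print("   ",p2.round(4),round(f2,3))
r=rs["top"]
for n in rs:
  r=rs[n]; I=r["color"].astype(float)
  m=((I[...,2]>140)&(I[...,2]-I[...,0]>45)).astype(np.uint8)
  L,lab,st,ce=cv2.connectedComponentsWithStats(m)
  for i in range(1,L):
    if st[i,4]>100: print(n,ce[i].round(1),st[i],backproj(ce[i],r,.02).round(4))
E
```

```text
pale [0.4501 0.0923 0.3666] 0.281 [239, 232]
    [0.4508 0.0923 0.344 ] 0.066
    [0.4477 0.0946 0.4451] 0.181
light [ 0.5296  0.2992 -0.564 ] 0.177 [267, 311]
    [ 0.5302  0.2992 -0.5834] 0.075
    [ 0.5289  0.3006 -0.5522] 0.088
mid [ 0.4601 -0.3402 -0.0233] 0.179 [277, 467]
    [ 0.4622 -0.3404 -0.0055] 0.089
    [ 0.4591 -0.3395 -0.0203] 0.064
dark [ 0.4766 -0.0579  0.3134] 0.524 [226, 230]
    [ 0.4775 -0.0577  0.271 ] 0.072
    [ 0.4753 -0.0567  0.3801] 0.416
white [0.6176 0.2174 0.3091] 10.99 [35, 45]
    [0.5993 0.2115 0.9043] 5.867
    [0.6203 0.2207 0.3053] 4.532
navy [ 0.6506 -0.1038  0.4094] 4.078 [182, 76]
    [ 0.6518 -0.1046  0.0799] 0.362
    [ 0.6481 -0.0992  0.4174] 3.613
top [195.1  63.7] [182  46  26  26 195] [0.8905 0.1865 0.02  ]
top [261.3  65.8] [254  60  16  12 131] [ 0.884  -0.0072  0.02  ]
top [273.1 146.5] [264 137  19  19 253] [ 0.6461 -0.0411  0.02  ]
top [251.1 148.9] [242 140  19  19 250] [0.639  0.0227 0.02  ]
top [229.2 151.4] [220 142  18  19 253] [0.6317 0.0862 0.02  ]
top [207.1 154. ] [198 145  19  19 257] [0.6243 0.1501 0.02  ]
top [325.1 221.8
[... 280 characters left out ...]
 41  32 260] [-0.4856  0.0459  0.02  ]
scene [299.5  97. ] [283  88  34  20 330] [0.4527 0.4383 0.02  ]
scene [304.8 177.2] [293 168  24  19 273] [0.6243 0.1494 0.02  ]
scene [296.4 193.7] [285 184  24  21 301] [0.6311 0.0862 0.02  ]
scene [399.1 203.4] [388 190  29  25 219] [0.8851 0.2093 0.02  ]
scene [188.9 202.5] [181 199  17   8 110] [ 0.3953 -0.0975  0.02  ]
scene [287.4 211.6] [275 201  25  22 330] [0.6382 0.022  0.02  ]
scene [278.9 230.2] [265 220  26  22 323] [ 0.6469 -0.0397  0.02  ]
scene [  4.5 231.2] [  0 222  14  23 179] [ 0.044  -0.4245  0.02  ]
scene [177.5 236.8] [151 222  50  29 250] [ 0.4348 -0.1969  0.02  ]
scene [371.8 262.3] [359 245  32  29 246] [0.8874 0.0058 0.02  ]
```

```bash
cat > go.py <<'E'
# usage: go.py x y z yaw : shares needed from current pose (turn first, then shift in the turned frame)
import sys, numpy as np
from workcell import env
from scipy.spatial.transform import Rotation as Ro
s=env.get_state(); w,x,y,z=s["orientation"]; R=Ro.from_quat([x,y,z,w]).as_matrix()
t=np.array([float(a) for a in sys.argv[1:4]]); yaw=float(sys.argv[4])
cy=np.arctan2(R[1,1],R[0,1]); d=(yaw-cy+np.pi/2)%np.pi-np.pi/2
print("clk",round(s["clock"],2),"tcp",s["tcp_pos"].round(4),"yaw",round(cy,3),"tilt",R[2,2].round(4),"gap",round(s["finger_gap"],4),"F",s["wrist_force"].round(1),"q",s["joint_pos"].round(2))
e=t-s["tcp_pos"]; 
def fr(a): ty=np.array([np.cos(a),np.sin(a),0]); tz=np.array([0,0,-1]); return np.stack([np.cross(ty,tz),ty,tz])
print("turn share",round(-np.degrees(d)/6,2),"| shift shares after turn",(fr(cy+d)@e/.02).round(2),"| if no turn",(fr(cy)@e/.02).round(2))
E
python3 go.py .4605 -.340 .10 -.015
python3 -m pendant '[[[0,0,0.5],-1,0],[[0,0,0.5],-1,0],[[0,0,0.5],-1,0],[[0,0,0.5],-1,0],[[0,0,0.5],-1,0],[[0,0,0.5],-1,0],[[0,0,0.5],-1,0],[[0,0,0.5],-1,0],[[0,0,0.5],-1,0],[[0,0,0.5],-1,0],[[0,0,0.5],-0.5,0]]'
python3 go.py .4605 -.340 .10 -.015
```

```text
clk 0.95 tcp [ 0.2536 -0.5161  0.2313] yaw -1.114 tilt -1.0 gap 0.0856 F [ 0.1 -0.1  0.3] q [-1.25  0.31  0.05  1.3   0.    1.43]
turn share -10.49 | shift shares after turn [ 8.96 10.21  6.57] | if no turn [13.17 -3.34  6.57]
clock: 2.33
tcp_pos: [0.2536, -0.5161, 0.121]
orientation: [0.0, 0.711, 0.703, -0.0]
wrist_force: [-0.1, -0.1, -0.1]
finger_gap: 0.0426
clk 2.33 tcp [ 0.2536 -0.5161  0.121 ] yaw -0.012 tilt -1.0 gap 0.0426 F [-0.1 -0.1 -0.1] q [-1.25  0.37 -0.15  1.05 -0.    0.33]
turn share 0.03 | shift shares after turn [ 8.96 10.21  1.05] | if no turn [ 8.93 10.23  1.05]
```

```bash

python3 -m pendant '[[[0.81,0.93,0.1],0,0],[[0.81,0.93,0.1],0,0],[[0.81,0.93,0.1],0,0],[[0.81,0.93,0.1],0,0],[[0.81,0.93,0.1],0,0],[[0.81,0.93,0.1],0,0],[[0.81,0.93,0.1],0,0],[[0.81,0.93,0.1],0,0],[[0.81,0.93,0.1],0,0],[[0.81,0.93,0.1],0,0],[[0.83,0.93,0],0,0],[[0,0,0],0,0]]'
python3 go.py .4605 -.340 .031 -.015
python3 - <<'E'
from h import *
r=env.read_camera("wrist"); cv2.imwrite("pics/w1.png",r["color"])
E
```

```text
clock: 3.82
tcp_pos: [0.4618, -0.3395, 0.1013]
orientation: [0.0, 0.711, 0.703, 0.0]
wrist_force: [-0.8, 0.0, 0.3]
finger_gap: 0.0431
clk 3.83 tcp [ 0.4618 -0.3395  0.1013] yaw -0.012 tilt -1.0 gap 0.0431 F [-0.8  0.   0.3] q [-0.77  0.38 -0.19  1.    0.    0.81]
turn share 0.03 | shift shares after turn [-0.03 -0.06  3.52] | if no turn [-0.03 -0.06  3.52]
```

View pics/w1.png

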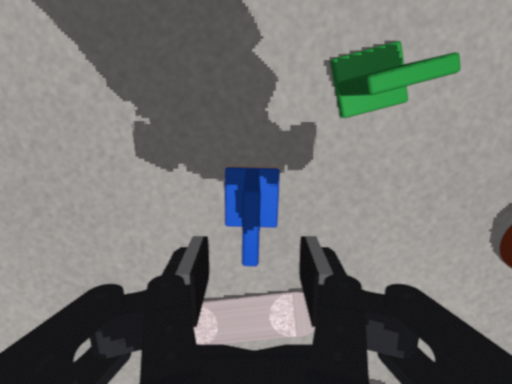

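The blue tile at (250,215) is centred between the fingers and square to them. Next: descend, grip and lift.

```bash

python3 -m pendant '[[[0,0,0.9],0,0],[[0,0,0.9],0,0],[[0,0,0.9],0,0],[[0,0,0.8],0,0],[[0,0,0],0,1],[[0,0,0],0,1],[[0,0,0],0,1],[[0,0,0],0,1],[[0,0,-0.4],0,1],[[0,0,-1],0,1],[[0,0,-1],0,1],[[0,0,-1],0,1]]' 40
python3 go.py .6386 .0224 .085 .115
```

```text
clock: 5.38
tcp_pos: [0.4609, -0.3405, 0.1006]
orientation: [0.0, 0.712, 0.702, -0.0]
wrist_force: [0.0, -0.8, -0.7]
finger_gap: 0.0096
clk 5.38 tcp [ 0.4609 -0.3405  0.1006] yaw -0.014 tilt -1.0 gap 0.0096 F [ 0.  -0.8 -0.7] q [-0.78  0.38 -0.19  1.   -0.    0.81]
turn share -1.23 | shift shares after turn [17.01 10.91  0.78] | if no turn [18.27  8.62  0.78]
```

```bash

python3 -m pendant '[[[0,0,0],-0.6,1],[[0,0,0],-0.63,1],[[1,0.4,0],0,1],[[1,0.4,0],0,1],[[1,0.4,0],0,1],[[1,0.4,0],0,1],[[1,0.4,0],0,1],[[1,0.4,0],0,1],[[1,0.4,0],0,1],[[1,0.4,0],0,1],[[1,0.4,0],0,1],[[1,0.4,0],0,1]]'
python3 -m pendant '[[[1,1,0],0,1],[[1,1,0],0,1],[[1,1,0],0,1],[[1,1,0],0,1],[[1,1,0],0,1],[[1,1,0],0,1],[[1,0.9,0],0,1],[[0,0,0],0,1],[[0,0,0],0,1]]'
python3 go.py .6386 .0224 .052 .115
```

```text
clock: 6.88
tcp_pos: [0.5177, -0.131, 0.0993]
orientation: [0.0, 0.665, 0.746, -0.0]
wrist_force: [0.7, 1.1, -1.0]
finger_gap: 0.0095
clock: 8.0
tcp_pos: [0.638, 0.0227, 0.099]
orientation: [-0.0, 0.665, 0.747, -0.0]
wrist_force: [0.9, -0.6, -1.6]
finger_gap: 0.0096
clk 8.0 tcp [0.638  0.0227 0.099 ] yaw 0.115 tilt -1.0 gap 0.0096 F [ 0.9 -0.6 -1.6] q [-0.09  0.5  -0.    1.07 -0.    1.37]
turn share -0.0 | shift shares after turn [-0.02  0.03  2.35] | if no turn [-0.02  0.03  2.35]
```

```bash

python3 -m pendant '[[[0,0,0.7],0,1],[[0,0,0.7],0,1],[[0,0,0.6],0,1],[[0,0,0.3],0,1],[[0,0,0.06],0,1],[[0,0,0],0,1],[[0,0,0],0,1]]'
python3 go.py .6386 .0224 .0515 .115
```

```text
clock: 8.88
tcp_pos: [0.6388, 0.0222, 0.0524]
orientation: [0.0, 0.666, 0.746, 0.0]
wrist_force: [-0.5, 0.3, -1.2]
finger_gap: 0.0092
clk 8.88 tcp [0.6388 0.0222 0.0524] yaw 0.114 tilt -1.0 gap 0.0092 F [-0.5  0.3 -1.2] q [-0.09  0.54 -0.07  0.97 -0.    1.37]
turn share -0.01 | shift shares after turn [ 0.01 -0.01  0.04] | if no turn [ 0.01 -0.01  0.04]
```

```bash

python3 -m pendant '[[[0,0,0.06],0,1],[[0,0,0],0,1],[[0,0,0],0,1]]'; python3 go.py .6386 .0224 .0515 .115
```

```text
clock: 9.25
tcp_pos: [0.6389, 0.0222, 0.0514]
orientation: [0.0, 0.666, 0.746, 0.0]
wrist_force: [-0.9, 0.7, 4.4]
finger_gap: 0.0097
clk 9.25 tcp [0.6389 0.0222 0.0514] yaw 0.114 tilt -1.0 gap 0.0097 F [-0.9  0.7  4.4] q [-0.09  0.54 -0.07  0.97 -0.    1.37]
turn share -0.01 | shift shares after turn [ 0.01 -0.01 -0.  ] | if no turn [ 0.01 -0.01 -0.  ]
```

```bash

python3 -m pendant '[[[0,0,0],0,0],[[0,0,0],0,0],[[0,0,0],0,0],[[0,0,-1],0,0],[[0,0,-1],0,0],[[0,0,-1],0,0],[[0,0,-0.5],0,0],[[0,0,0],0,0]]'
python3 go.py .4768 -.0577 .105 .29
```

```text
clock: 10.25
tcp_pos: [0.6391, 0.0221, 0.1215]
orientation: [0.001, 0.666, 0.746, 0.0]
wrist_force: [0.4, -0.2, 0.5]
finger_gap: 0.0425
clk 10.25 tcp [0.6391 0.0221 0.1215] yaw 0.114 tilt -1.0 gap 0.0425 F [ 0.4 -0.2  0.5] q [-0.09  0.48  0.03  1.11 -0.    1.37]
turn share -1.68 | shift shares after turn [-1.51 -8.92  0.82] | if no turn [-3.04 -8.52  0.82]
```

```bash

python3 -m pendant '[[[0,0,0],-0.84,0],[[0,0,0],-0.84,0],[[-0.15,-0.9,0],0,0],[[-0.17,-0.9,0],0,0],[[-0.17,-0.9,0],0,0],[[-0.17,-0.9,0],0,0],[[-0.17,-0.9,0.1],0,0],[[-0.17,-0.9,0.1],0,0],[[-0.17,-0.9,0.2],0,0],[[-0.17,-0.9,0.2],0,0],[[-0.17,-0.9,0.2],0,0],[[0,-0.82,0],0,0]]'
python3 -m pendant '[[[0,0,0],0,0]]'
python3 go.py .4768 -.0577 .031 .29
python3 - <<'E'
from h import *
r=env.read_camera("wrist"); cv2.imwrite("pics/w2.png",r["color"])
E
```

```text
clock: 11.75
tcp_pos: [0.4747, -0.0579, 0.1038]
orientation: [-0.001, 0.598, 0.802, -0.0]
wrist_force: [0.3, 0.1, 0.3]
finger_gap: 0.0429
clock: 11.88
tcp_pos: [0.4749, -0.0578, 0.1045]
orientation: [-0.001, 0.598, 0.802, -0.0]
wrist_force: [0.1, -0.4, -0.2]
finger_gap: 0.0429
clk 11.88 tcp [ 0.4749 -0.0578  0.1045] yaw 0.289 tilt -1.0 gap 0.0429 F [ 0.1 -0.4 -0.2] q [-0.29  0.21 -0.42  0.95  0.    0.99]
turn share -0.01 | shift shares after turn [-0.02  0.09  3.68] | if no turn [-0.02  0.09  3.68]
```

View pics/w2.png

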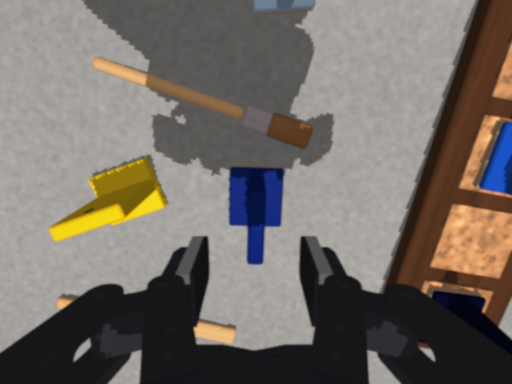

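The dark tile at (256,215) is square and centred between the fingers, with the yellow one clear at the left.

```bash

python3 -m pendant '[[[0,0.05,0.9],0,0],[[0,0,0.9],0,0],[[0,0,0.9],0,0],[[0,0,0.95],0,0],[[0,0,0],0,1],[[0,0,0],0,1],[[0,0,0],0,1],[[0,0,0],0,1],[[0,0,-0.4],0,1],[[0,0,-1],0,1],[[0,0,-1],0,1],[[0,0,-1],0,1]]' 40
python3 go.py .6463 -.0408 .052 .115
```

```text
clock: 13.42
tcp_pos: [0.4773, -0.0576, 0.1012]
orientation: [0.0, 0.597, 0.802, 0.0]
wrist_force: [-0.7, 0.0, -1.5]
finger_gap: 0.0096
clk 13.43 tcp [ 0.4773 -0.0576  0.1012] yaw 0.29 tilt -1.0 gap 0.0096 F [-0.7  0.  -1.5] q [-0.29  0.22 -0.42  0.94 -0.    0.99]
turn share 1.67 | shift shares after turn [-0.14  8.49  2.46] | if no turn [-1.61  8.34  2.46]
```

```bash

python3 -m pendant '[[[0,0,0],0.84,1],[[0,0,0],0.83,1],[[0,0.85,0],0,1],[[0,0.85,0],0,1],[[0,0.85,0],0,1],[[0,0.85,0],0,1],[[0,0.85,0],0,1],[[0,0.85,0],0,1],[[0,0.85,0],0,1],[[0,0.85,0],0,1],[[0,0.85,0],0,1],[[-0.14,0.84,0],0,1]]'
python3 -m pendant '[[[0,0,0],0,1],[[0,0,0],0,1]]'
python3 go.py .6463 -.0408 .052 .115
```

```text
clock: 14.92
tcp_pos: [0.6468, -0.0406, 0.1005]
orientation: [0.0, 0.665, 0.747, 0.0]
wrist_force: [-0.1, -0.3, -1.4]
finger_gap: 0.0097
clock: 15.18
tcp_pos: [0.6455, -0.0407, 0.1]
orientation: [-0.0, 0.665, 0.747, -0.0]
wrist_force: [-0.3, -0.6, -1.1]
finger_gap: 0.0094
clk 15.18 tcp [ 0.6455 -0.0407  0.1   ] yaw 0.115 tilt -1.0 gap 0.0094 F [-0.3 -0.6 -1.1] q [-0.19  0.51  0.02  1.08 -0.    1.27]
turn share 0.0 | shift shares after turn [-0.01  0.04  2.4 ] | if no turn [-0.01  0.04  2.4 ]
```

```bash

python3 -m pendant '[[[0,0.04,0.7],0,1],[[0,0,0.7],0,1],[[0,0,0.6],0,1],[[0,0,0.3],0,1],[[0,0,0.06],0,1],[[0,0,0.06],0,1],[[0,0,0],0,1],[[0,0,0],0,1]]'
python3 go.py .6463 -.0408 .0515 .115
```

```text
clock: 16.18
tcp_pos: [0.6473, -0.0407, 0.0519]
orientation: [0.0, 0.665, 0.747, 0.0]
wrist_force: [0.3, 0.5, 0.9]
finger_gap: 0.0095
clk 16.18 tcp [ 0.6473 -0.0407  0.0519] yaw 0.115 tilt -1.0 gap 0.0095 F [0.3 0.5 0.9] q [-0.19  0.55 -0.04  0.98 -0.    1.27]
turn share 0.0 | shift shares after turn [ 0.   -0.05  0.02] | if no turn [ 0.   -0.05  0.02]
```

Just touching. Release, lift, and go to the pale tile.

```bash

python3 -m pendant '[[[0,0,0.04],0,1],[[0,0,0],0,0],[[0,0,0],0,0],[[0,0,0],0,0],[[0,0,-1],0,0],[[0,0,-1],0,0],[[0,0,-1],0,0],[[0,0,-0.5],0,0],[[0,0,0],0,0]]'
python3 go.py .4505 .0925 .105 .35
```

```text
clock: 17.3
tcp_pos: [0.6475, -0.0408, 0.1213]
orientation: [0.001, 0.665, 0.747, 0.0]
wrist_force: [-0.2, 0.3, -0.2]
finger_gap: 0.0426
clk 17.3 tcp [ 0.6475 -0.0408  0.1213] yaw 0.115 tilt -1.0 gap 0.0426 F [-0.2  0.3 -0.2] q [-0.19  0.5   0.06  1.13 -0.    1.27]
turn share -2.24 | shift shares after turn [ 9.64 -6.97  0.81] | if no turn [ 7.75 -9.02  0.81]
```

```bash

python3 -m pendant '[[[0,0,0],-0.75,0],[[0,0,0],-0.75,0],[[0,0,0],-0.74,0],[[0.9,-1,0],0,0],[[0.9,-1,0],0,0],[[0.9,-1,0],0,0],[[0.9,-1,0],0,0],[[1,-1,0],0,0],[[1,-1,0.2],0,0],[[1,-0.97,0.2],0,0],[[1,0,0.2],0,0]]'
python3 -m pendant '[[[1,0,0.2],0,0],[[1,0,0],0,0],[[0.04,0,0],0,0],[[0,0,0],0,0]]'
python3 go.py .4505 .0925 .031 .35
python3 - <<'E'
from h import *
r=env.read_camera("wrist"); cv2.imwrite("pics/w3.png",r["color"])
E
```

```text
clock: 18.68
tcp_pos: [0.4614, 0.0546, 0.1075]
orientation: [-0.001, 0.574, 0.819, -0.001]
wrist_force: [0.5, -0.1, -0.9]
finger_gap: 0.0431
clock: 19.18
tcp_pos: [0.4499, 0.0924, 0.1043]
orientation: [-0.0, 0.573, 0.819, -0.0]
wrist_force: [0.1, -0.2, 0.3]
finger_gap: 0.0427
clk 19.18 tcp [0.4499 0.0924 0.1043] yaw 0.35 tilt -1.0 gap 0.0427 F [ 0.1 -0.2  0.3] q [ 0.03  0.17 -0.46  0.93 -0.    1.25]
turn share 0.0 | shift shares after turn [-0.    0.03  3.66] | if no turn [-0.    0.03  3.66]
```

View pics/w3.png

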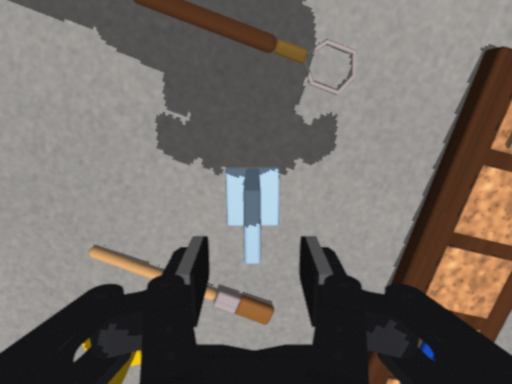

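The pale tile at (252,215) is well aligned.

```bash

python3 -m pendant '[[[0,0,0.9],0,0],[[0,0,0.9],0,0],[[0,0,0.9],0,0],[[0,0,0.95],0,0],[[0,0,0],0,1],[[0,0,0],0,1],[[0,0,0],0,1],[[0,0,0],0,1],[[0,0,-0.4],0,1],[[0,0,-1],0,1],[[0,0,-1],0,1],[[0,0,-1],0,1]]' 40
python3 go.py .6243 .1498 .052 .115
```

```text
clock: 20.72
tcp_pos: [0.45, 0.0927, 0.101]
orientation: [0.0, 0.573, 0.819, 0.0]
wrist_force: [-0.2, 0.5, -2.0]
finger_gap: 0.0097
clk 20.73 tcp [0.45   0.0927 0.101 ] yaw 0.35 tilt -1.0 gap 0.0097 F [-0.2  0.5 -2. ] q [ 0.03  0.18 -0.47  0.92 -0.    1.25]
turn share 2.25 | shift shares after turn [1.84 8.98 2.45] | if no turn [-0.31  9.16  2.45]
```

```bash

python3 -m pendant '[[[0,0,0],0.75,1],[[0,0,0],0.75,1],[[0,0,0],0.75,1],[[0.46,1,0],0,1],[[0.46,1,0],0,1],[[0.46,1,0],0,1],[[0.46,1,0],0,1],[[0,1,0],0,1],[[0,1,0],0,1],[[0,1,0],0,1],[[0,1,0],0,1],[[0,0.98,0],0,1]]'
python3 -m pendant '[[[0,0,0],0,1],[[0,0,0],0,1]]'
python3 go.py .6243 .1498 .0515 .115
```

```text
clock: 22.22
tcp_pos: [0.6248, 0.1498, 0.1002]
orientation: [0.0, 0.665, 0.746, 0.0]
wrist_force: [0.8, -0.7, -0.8]
finger_gap: 0.0093
clock: 22.48
tcp_pos: [0.6233, 0.1497, 0.0997]
orientation: [-0.0, 0.665, 0.746, -0.0]
wrist_force: [0.1, 0.5, -1.1]
finger_gap: 0.0091
clk 22.48 tcp [0.6233 0.1497 0.0997] yaw 0.114 tilt -1.0 gap 0.0091 F [ 0.1  0.5 -1.1] q [ 0.11  0.5   0.01  1.07 -0.    1.57]
turn share -0.0 | shift shares after turn [0.   0.05 2.41] | if no turn [0.   0.05 2.41]
```

```bash

python3 -m pendant '[[[0,0,0.7],0,1],[[0,0,0.7],0,1],[[0,0,0.6],0,1],[[0,0,0.3],0,1],[[0,0,0.06],0,1],[[0,0,0.06],0,1],[[0,0,0],0,1],[[0,0,0],0,1]]'
python3 go.py .6243 .1498 .0515 .115
```

```text
clock: 23.48
tcp_pos: [0.6244, 0.1497, 0.0516]
orientation: [0.0, 0.666, 0.746, 0.0]
wrist_force: [0.4, 0.4, -0.7]
finger_gap: 0.0097
clk 23.48 tcp [0.6244 0.1497 0.0516] yaw 0.114 tilt -1.0 gap 0.0097 F [ 0.4  0.4 -0.7] q [ 0.11  0.54 -0.06  0.97 -0.    1.57]
turn share -0.01 | shift shares after turn [ 0. -0.  0.] | if no turn [ 0. -0.  0.]
```

```bash

python3 -m pendant '[[[0,0,0.06],0,1],[[0,0,0],0,1],[[0,0,0],0,0],[[0,0,0],0,0],[[0,0,0],0,0],[[0,0,-1],0,0],[[0,0,-1],0,0],[[0,0,-1],0,0],[[0,0,-0.8],0,0],[[0,0,0],0,0]]'
python3 go.py .530 .2995 .105 -.57
```

```text
clock: 24.72
tcp_pos: [0.6252, 0.1499, 0.1275]
orientation: [0.001, 0.666, 0.746, 0.001]
wrist_force: [0.5, 0.5, 0.3]
finger_gap: 0.0424
clk 24.73 tcp [0.6252 0.1499 0.1275] yaw 0.114 tilt -1.0 gap 0.0424 F [0.5 0.5 0.3] q [ 0.11  0.49  0.05  1.13 -0.    1.57]
turn share 6.54 | shift shares after turn [ 3.73 -8.05  1.12] | if no turn [ 7.98 -3.87  1.12]
```

```bash

python3 -m pendant '[[[0,0,0],1,0],[[0,0,0],1,0],[[0,0,0],1,0],[[0,0,0],1,0],[[0,0,0],1,0],[[0,0,0],1,0],[[0,0,0],0.54,0],[[0.4,-1,0],0,0],[[0.4,-1,0],0,0],[[0.4,-1,0],0,0],[[0.4,-1,0],0,0],[[0.4,-1,0],0,0]]'
python3 -m pendant '[[[0.5,-1,0.3],0,0],[[0.5,-1,0.3],0,0],[[0.5,-1,0.3],0,0],[[0.23,-0.05,0.2],0,0],[[0,0,0],0,0]]'
python3 go.py .530 .2995 .031 -.57
python3 - <<'E'
from h import *
r=env.read_camera("wrist"); cv2.imwrite("pics/w4.png",r["color"])
E
```

```text
clock: 26.22
tcp_pos: [0.5605, 0.2389, 0.1262]
orientation: [0.0, 0.877, 0.48, 0.0]
wrist_force: [0.5, 0.2, 0.4]
finger_gap: 0.0425
clock: 26.85
tcp_pos: [0.529, 0.2997, 0.1035]
orientation: [0.0, 0.877, 0.48, -0.0]
wrist_force: [-0.7, -0.1, -0.6]
finger_gap: 0.0427
clk 26.85 tcp [0.529  0.2997 0.1035] yaw -0.57 tilt -1.0 gap 0.0427 F [-0.7 -0.1 -0.6] q [ 0.38  0.44 -0.09  1.04 -0.    2.52]
turn share 0.0 | shift shares after turn [0.02 0.05 3.62] | if no turn [0.02 0.05 3.62]
```

View pics/w4.png

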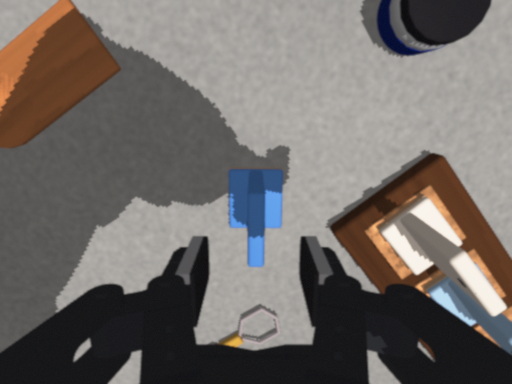

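The light tile at (256,215) is aligned; the white tile at (430,235) is clear of the fingers.

```bash

python3 -m pendant '[[[0,0.03,0.9],0,0],[[0,0,0.9],0,0],[[0,0,0.9],0,0],[[0,0,0.92],0,0],[[0,0,0],0,1],[[0,0,0],0,1],[[0,0,0],0,1],[[0,0,0],0,1],[[0,0,-0.4],0,1],[[0,0,-1],0,1],[[0,0,-1],0,1],[[0,0,-1],0,1]]' 40
python3 -m pendant '[[[0,0,-0.5],-1,1],[[0,0,-0.5],-1,1],[[0,0,0],-1,1],[[0,0,0],-1,1],[[0,0,0],-1,1],[[0,0,0],-1,1],[[0,0,0],-0.54,1],[[0,0,0],0,1]]'
python3 go.py .6314 .0862 .0515 .115
```

```text
clock: 28.4
tcp_pos: [0.5295, 0.2992, 0.101]
orientation: [0.0, 0.877, 0.48, 0.0]
wrist_force: [0.0, 0.3, -0.4]
finger_gap: 0.0093
clock: 29.4
tcp_pos: [0.5296, 0.2992, 0.1203]
orientation: [0.0, 0.666, 0.746, 0.0]
wrist_force: [-0.4, 0.2, -1.6]
finger_gap: 0.0096
clk 29.4 tcp [0.5296 0.2992 0.1203] yaw 0.114 tilt -1.0 gap 0.0096 F [-0.4  0.2 -1.6] q [ 0.38  0.43 -0.06  1.08 -0.    1.84]
turn share -0.01 | shift shares after turn [-11.17   3.84   3.44] | if no turn [-11.16   3.85   3.44]
```

```bash

python3 -m pendant '[[[-1,0,0],0,1],[[-1,0,0],0,1],[[-1,0,0],0,1],[[-1,0,0],0,1],[[-1,0,0],0,1],[[-1,0,0],0,1],[[-1,0,0],0,1],[[-1,0,0],0,1],[[-1,0,0],0,1],[[-1,0,0],0,1],[[-0.7,0,0],0,1],[[-0.47,0.5,0],0,1]]'
python3 -m pendant '[[[0,0.9,0],0,1],[[0,0.9,0],0,1],[[0,0.9,0],0,1],[[0,0.64,0],0,1],[[0,0,0],0,1],[[0,0,0],0,1]]'
python3 go.py .6314 .0862 .0515 .115
```

```text
clock: 30.9
tcp_pos: [0.5649, 0.0774, 0.1197]
orientation: [-0.0, 0.666, 0.746, -0.0]
wrist_force: [-0.1, 0.2, -1.4]
finger_gap: 0.0095
clock: 31.65
tcp_pos: [0.6309, 0.086, 0.1194]
orientation: [-0.0, 0.665, 0.746, -0.0]
wrist_force: [0.6, -0.3, -1.8]
finger_gap: 0.0095
clk 31.65 tcp [0.6309 0.086  0.1194] yaw 0.115 tilt -1.0 gap 0.0095 F [ 0.6 -0.3 -1.8] q [ 0.01  0.48  0.02  1.11 -0.    1.47]
turn share -0.0 | shift shares after turn [0.01 0.02 3.39] | if no turn [0.01 0.02 3.39]
```

```bash

python3 -m pendant '[[[0,0,0.9],0,1],[[0,0,0.9],0,1],[[0,0,0.8],0,1],[[0,0,0.5],0,1],[[0,0,0.2],0,1],[[0,0,0.06],0,1],[[0,0,0.04],0,1],[[0,0,0],0,1],[[0,0,0],0,1]]'
python3 go.py .6314 .0862 .0515 .115
```

```text
clock: 32.78
tcp_pos: [0.6316, 0.0859, 0.0521]
orientation: [0.0, 0.666, 0.746, 0.0]
wrist_force: [0.6, -0.5, 0.1]
finger_gap: 0.0096
clk 32.77 tcp [0.6316 0.0859 0.0521] yaw 0.114 tilt -1.0 gap 0.0096 F [ 0.6 -0.5  0.1] q [ 0.01  0.53 -0.07  0.97 -0.    1.47]
turn share -0.01 | shift shares after turn [ 0.01 -0.01  0.03] | if no turn [ 0.01 -0.01  0.03]
```

Release, lift, back off towards the base so the cameras see the row.

```bash

python3 -m pendant '[[[0,0,0.05],0,1],[[0,0,0],0,0],[[0,0,0],0,0],[[0,0,0],0,0],[[0,0,-1],0,0],[[0,0,-1],0,0],[[0,0,-1],0,0],[[0,-1,-0.8],0,0],[[0,-1,-0.5],0,0],[[0,-1,-0.5],0,0],[[0,-1,-0.5],0,0],[[0,-1,-0.5],0,0]]'
python3 -m pendant '[[[0,-1,-0.5],0,0],[[0,-1,-0.5],0,0],[[0,-1,0],0,0],[[0,-1,0],0,0],[[0,-1,0],0,0],[[0,0,0],0,0],[[0,0,0],0,0]]'
python3 - <<'E'
from h import *
a=env.read_camera("top"); b=env.read_camera("scene")
A=cv2.resize(a["color"][120:190,160:320],None,fx=4,fy=4,interpolation=cv2.INTER_CUBIC)
B=cv2.resize(b["color"][120:280,230:390],None,fx=4,fy=4,interpolation=cv2.INTER_CUBIC)
cv2.imwrite("pics/f1.png",A);cv2.imwrite("pics/f2.png",B[:600]);cv2.imwrite("pics/f3.png",a["color"]);cv2.imwrite("pics/f4.png",b["color"])
E
```

```text
clock: 34.28
tcp_pos: [0.5312, 0.0745, 0.1669]
orientation: [0.0, 0.666, 0.746, -0.0]
wrist_force: [0.1, -0.6, 0.0]
finger_gap: 0.0425
clock: 35.15
tcp_pos: [0.4334, 0.0631, 0.1869]
orientation: [0.001, 0.666, 0.746, 0.0]
wrist_force: [-0.4, 0.4, 0.1]
finger_gap: 0.0426
```

View pics/f1.png

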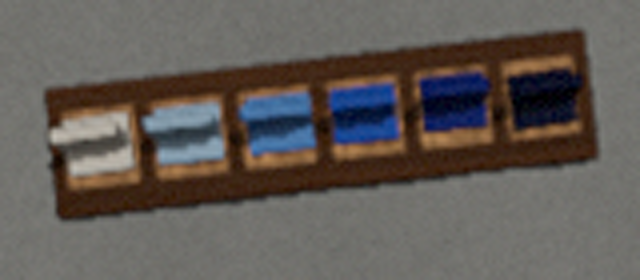

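View pics/f2.png

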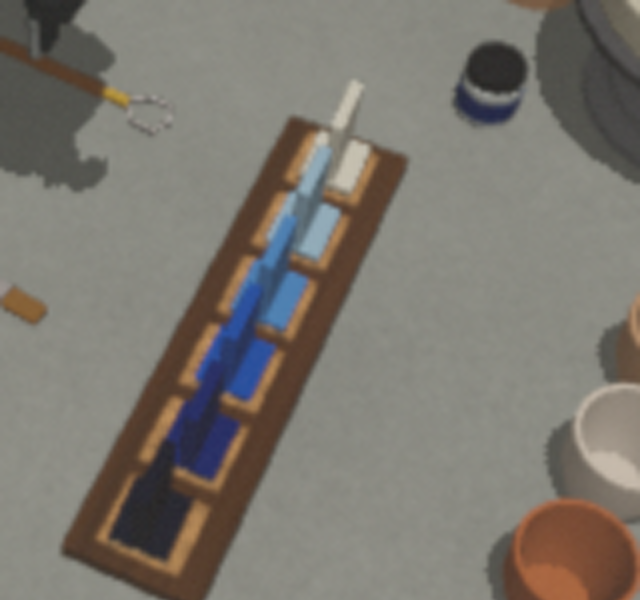

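The row reads white, pale, light, mid, dark, navy in both views: in the top crop at (95,145), (185,130), (278,120), (365,112), (453,102), (543,97). All stand upright and aligned. One numeric check before handing in.

```bash
python3 - <<'E'
from h import *
r=env.read_camera("top"); I=r["color"].astype(float); b=I[...,0]-I[...,2]
pads={"pale":(.6243,.1498),"light":(.6314,.0862),"mid":(.6386,.0224),"dark":(.6463,-.0408)}
for k,g in pads.items():
    c=proj(np.array([[*g,.05]]),r)[0]; w=17
    roi=[int(c[0]-w),int(c[1]-w),int(c[0]+w),int(c[1]+w)]
    M=np.zeros(b.shape,np.uint8); M[roi[1]:roi[3],roi[0]:roi[2]]=(b>12)[roi[1]:roi[3],roi[0]:roi[2]]
    L,lab,st,ce=cv2.connectedComponentsWithStats(M); j=lab[int(c[1])-2:int(c[1])+5,int(c[0])-3:int(c[0])+4]; v=np.bincount(j[j>0]).argmax()
    p,f=fit([((lab==v).astype(np.float32),r,roi)],g,.02)
    print(k,p.round(4),"off mm",((p[:2]-g)*1000).round(1),"yaw err",round(p[2]-.115,3),"cost",round(f,3))
a=cv2.imread("pics/a_top.png",0).astype(np.float32)
n=cv2.cvtColor(r["color"],cv2.COLOR_BGR2GRAY).astype(np.float32)
for k,(x,y) in {"white":(184,157),"navy":(295,145)}.items():
    s=np.s_[y-9:y+9,x-9:x+9]; print(k,cv2.phaseCorrelate(a[s].copy(),n[s].copy()),np.abs(a[s]-n[s]).mean())
E
```

```text
pale [0.6263 0.1498 0.114 ] off mm [2. 0.] yaw err -0.001 cost 0.092
light [0.6342 0.0842 0.1252] off mm [ 2.8 -2. ] yaw err 0.01 cost 0.069
mid [0.6407 0.0239 0.1162] off mm [2.1 1.5] yaw err 0.001 cost 0.077
dark [ 0.6493 -0.041   0.0943] off mm [ 3.  -0.2] yaw err -0.021 cost 0.147
white ((0.018058845993664363, -0.18188388335058825), 1.0183993026062295) 3.3580246
navy ((0.16040877939798293, -0.029244197734859867), 1.0501232540901797) 4.351852
```

All offsets are 4 mm or less, yaw errors are within 0.02 rad, and the end tiles have not moved. Handing in.

```bash
python3 -c "
from workcell import env
print(env.hand_in())"
```

```text
the job is handed in; nothing more can be done
None
```

The four loose tiles now stand on the cork pads in the order white, pale, light, medium, dark, navy, and the job is handed in at about 35 s on the clock. I placed them mid, dark, pale, then light, releasing each at light contact with its pad. The green and yellow look-alikes were not touched.

My last checks, all from the top camera apart from the order:
- **Centring:** the tiles read 2.0 to 3.5 mm from their pad centres, against the 12 mm allowed. Most of that is a shared 2 to 3 mm along x, which is close to the camera calibration error.
- **Squareness:** each tile is within 0.021 rad of the row, against 0.21 allowed. The dark tile's fit was the noisiest.
- **End tiles:** the white and navy tiles shifted by less than 0.2 px in the image, about 0.5 mm, so they have not moved.
- **Order:** both the top and scene views show the shades deepening step by step and every tile upright.

No check failed.

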